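# Level and lock an adjustable support, then lay the rail on it

### The arm

A 6-joint arm with a two-finger parallel gripper is mounted at the origin on a cart in front of the work surface, level with it; the furniture and walls round the work are solid. World frame = base frame: x ahead of the robot, y to its left, z up, the work surface at z = 0. Lengths are in m, angles in rad, forces in N, time in s.
With the tool pointing down it reaches from about 0.35 to 0.975 m from the base axis. Payload 7.1 kg.
Tool frame: the origin (TCP) lies where the fingers leave the gripper's body, on its centre line; the fingertips stand 80 mm ahead of it and the grasp point (between the pads) lies 61 mm ahead of it (robot.grip_depth is the distance from the TCP to the grasp point, in m); z points along the fingers, y is the line along which they close (so a half turn about z gives the same grasp; the last joint's range is limited). The gripper opens to 88 mm and grips with 3 to 60 N. Pads are 20 mm wide; open, the fingers measure 115 mm over their backs; the gripper's body (75 mm by 178 mm) begins 61 mm behind the grasp point.
Start: joints at [1.303, 0.423, 1.63, -0, 1.089, -0.019], TCP at [0.154, 0.606, 0.303] pointing down, gripper open.
Joint ranges: [-3, 3], [-0.9, 2.11], [0.09, 2.58], [-1.31, 4.45], [0.11, 2.69], [-2.54, 2.54]. Speed limits (rad/s): [2.39, 2.39, 3.01, 3.14, 3.14, 3.14].

### API

Orientations are given as a 3x3 rotation matrix whose columns are the frame's x, y, z axes.
In Python, from plant import robot gives the robot as it stands.
- The arm moves only by the tool jog_arm, never from a script. Its argument "plan" is text: rows parted by semicolons, each of 7 numbers parted by spaces: the shift along the tool's x, y, z in m, then the turn, a rotation vector about the tool's x, y, z in degrees, then the opening, from 0 (shut) to 1 (fully open). A call has 1 to 5 rows; each row shifts and turns the commanded pose from where the row before left it, along the tool's axes as they then stand; what a row does not reach is not made up. A row lasts 1/8 s, in which the tool goes at most 62.5 mm and 10.7 degrees, less where a joint would pass 70% of its speed; a pose out of reach is approached as far as the arm can. A call with a gripper value outside its range is refused whole. The fingers move at their own pace and stop on an object; "grip_force" is the grip in N (left out, the last holds). Time passes only in rows, so rows that do not move let the fingers close. It gives the time, the measured TCP pose, the force, the opening and the grip force at its end, in the units of the state.
- robot.get_state(): the state, without advancing time (a new reading comes with each control period).
- robot.capture(name): name is "scene" or "top"; returns a dict with "pixels" (420x560x3 uint8, blue, green, red), "fovy" (degrees; the focal length in pixels is half the picture's height over the tangent of half this angle, whatever the lens; pixels are square), "cx", "cy" (the principal point, pixels), "cam_to_world" (4x4, takes a point from camera to world coordinates). Camera axes: x right, y down, z forward; pixel columns grow to the right and rows downward; lengths in m; the calibration is good to about 2 mm. A picture is of the moment at which its call begins. There is no depth.
- robot.close_job(): hands the job in; it is judged then, once.
The state is a dict: "time_s": time; "q": joint angles; "qd": joint speeds; "tau": joint torques, N m; "position": TCP position; "ee_rot": TCP orientation; "wrist_force": force on the tool from outside, world axes, zero at the start; "wrist_torque": the same for the moment, N m; "gripper_width": finger opening in m; "finger_force": force on a finger pad.
Only numpy, scipy, OpenCV 4.12 (cv2) and the standard library are available. Lean on these libraries where they do the work, as an engineer would, in place of code of your own. Each camera call takes 0.05 s, during which the arm holds its last target. There are 200 camera calls.

### The job

The adjustable support stands too high. Turn its hexagon set screw down until its top is level with the top of the fixed rest beside it; only then run the jam nut down hard against the threaded body to lock the setting, without losing the level. Finally lay the aluminium rail flat across both tops, so that it rests on the two of them by itself, and leave the solder reel, the multimeter and the tape roll where they are.

Things in the scene. Friction and masses are not known exactly. Their poses are not given: they have to be found in the camera images.
- support_fixture: bolted-down dark steel base plate, 75 (its x) x 195 (its y) x 12 mm; origin at the centre of its underside. At its y = -55 mm stands the grey threaded body with set screw and jam nut, at y = +55 mm the fixed rest, a round pillar of 32 mm diameter, 86 mm above the bench; both have feet of 52 mm diameter up to 24 mm above the bench
- rest_top (a point): centre of the flat top of the fixed rest, 86 mm above the bench
- screw_top (a point): centre of the top of the set screw's hexagon head (30 mm across flats, 18 mm high, steel, on a 25 mm shank); turns with it, two flats face its +y and -y. Right-hand thread: clockwise from above lowers it, 12 mm a turn. Starts 4 to 6.5 mm above the rest, turns against about 0.1 N m, stays where left. Screw and jam nut do not turn each other
- nut_centre (a point): centre of the jam nut, a steel hexagon 46 mm across flats, 18 mm thick, round the shank under the screw's narrower head; turns with it, two flats face its +y and -y. Clockwise from above lowers it, 12 mm a turn, about 0.08 N m. Hard down on the body this centre is 51 mm above the bench and it stops dead; starts 3 to 5 mm higher
- jam_nut (a joint): angle (rad) by which the jam nut is backed off from hard down: 0 = hard down on the threaded body, growing counter-clockwise from above (1.91 mm of height a rad)
- rail: slotted aluminium rail, a bar 170 mm long (its x), 40 mm wide (its y) and 20 mm high (its z), about 0.2 kg, lying on a broad face on the bench; origin at the centre of its underside; either broad face may lie downward, either end first
- solder_reel: blue reel of solder wire, 55 mm diameter, 36 mm high, on the bench; origin at its underside; not to be moved
- multimeter: yellow hand multimeter, 140 x 66 x 41 mm, lying on the bench; origin at its underside; not to be moved
- tape_masking: roll of masking tape, 100 mm diameter, 25 mm high, lying on the bench; origin at its underside; not to be moved
- body_top (a point): centre of the top of the grey threaded body, a boss of 40 mm diameter, 42 mm above the bench: the seat of the jam nut

How it is judged:
On the way, in this order (a step that is already met when the one before it is completed fails the run):
1. the set screw's top is level with the rest's top (within 2 mm) (z of screw_top in the frame of rest_top between -0.002 and 0.002 m), for 0.3 s.
2. the jam nut is hard down on the threaded body (within 0.12 rad) with the screw still level within 2 mm (all of step 1 and value of joint jam_nut below 0.12 rad), for 0.2 s.
At the end, for the whole second after the job is handed in: the set screw's top is within 2 mm of the height of the rest's top, the jam nut is hard down on the threaded body (within 0.12 rad of its stop), and the rail lies still on a broad face, level within 0.035 rad, bearing on the screw's head and on the fixed rest at once (all of step 2 and contact force between rail and set_screw above 0.1 N and contact force between rail and support_fixture above 0.1 N and angle between the z axis of rail and the z axis of support_fixture, either way round below 0.035 rad and linear speed of rail below 0.01 m/s); the robot touches nothing.
It fails at once if the solder reel, the multimeter or the tape roll is shifted by more than 30 mm (distance of any of solder_reel, multimeter, tape_masking from where it was at the start of the episode above 0.03 m).
It also fails if it takes over 72 s, if anything falls off the work surface, if the arm or the gripper's body presses on something with over 40 N, if the wrist force passes 120 N, or if a joint passes its speed limit or range.

## Working session

There is one attempt and no reset: what is moved stays moved. The work goes in short steps, Python scripts to look and compute and a tool call to move; the robot and the scene stay as the last step left them, time stands still between calls to the robot, and variables do not carry over. Pictures are saved under pics/ and viewed, at most 10 in all, crops included, and the job is handed in when it is done.

Besides the shell and the picture viewer there is one more tool, called after "Call:" by a JSON object that holds its "method" and its "body". jog_arm: Moves the arm, as the interface text tells. Its arguments: {"type":"object","properties":{"plan":{"type":"string"},"grip_force":{"type":"number"}},"required":["plan"]}

```bash
mkdir -p pics; ls
cat > h.py <<'E'
import numpy as np, cv2
from plant import robot
def cap(name,fn=None):
    c=robot.capture(name); p=np.ascontiguousarray(c["pixels"])
    if fn: cv2.imwrite("pics/"+fn,p)
    c["pixels"]=p; c["f"]=p.shape[0]/2/np.tan(np.radians(c["fovy"])/2); c["T"]=np.array(c["cam_to_world"]); return c
def ray(c,u,v):
    d=np.array([(u-c["cx"])/c["f"],(v-c["cy"])/c["f"],1.]); return c["T"][:3,3],c["T"][:3,:3]@d
def onz(c,u,v,z):
    o,d=ray(c,u,v); return o+d*(z-o[2])/d[2]
def proj(c,P):
    q=c["T"][:3,:3].T@(np.array(P)-c["T"][:3,3]); return q[0]/q[2]*c["f"]+c["cx"],q[1]/q[2]*c["f"]+c["cy"]
E
python3 - <<'E'
from h import *
a=cap("scene","s0.png"); b=cap("top","t0.png")
for c in(a,b): print(c["fovy"],c["cx"],c["cy"],c["T"].round(4).tolist())
print(robot.get_state())
E
```

```text
pics
55.33058284142937 277.370524832066 206.07042454420437 [[0.5665, -0.5312, 0.63, 0.0309], [-0.824, -0.3687, 0.4301, -0.3465], [0.0038, -0.7628, -0.6466, 0.6596], [0.0, 0.0, 0.0, 1.0]]
51.29984373799999 270.5507388256604 213.185836557258 [[0.0051, -0.994, 0.1095, 0.4729], [-1.0, -0.0058, -0.0063, 0.0444], [0.0069, -0.1095, -0.994, 1.0787], [0.0, 0.0, 0.0, 1.0]]
{'time_s': 0.1, 'q': array([ 1.30300658e+00,  4.23753476e-01,  1.63060743e+00,  1.34505504e-05,
        1.08861012e+00, -1.89995150e-02]), 'qd': array([ 0.00045152,  0.0002845 , -0.00081745,  0.00071875,  0.00137076,
        0.00014978]), 'tau': array([-4.20292854e-04, -5.45616782e+01, -2.74324518e+01,  6.43888582e-02,
        1.88674981e-02, -8.19662738e-07]), 'position': array([0.15376243, 0.60538327, 0.30198861]), 'ee_rot': array([[-9.69209470e-01,  2.46237411e-01, -3.76211452e-04],
       [ 2.46237695e-01,  9.69208563e-01, -1.32609519e-03],
       [ 3.80931136e-05, -1.37790146e-03, -9.99999050e-01]]), 'wrist_force': array([-0.56041711,  0.70761286,  0.03761138]), 'wrist_torque': array([ 0.02611466,  0.00110098, -0.01117471]), 'finger_force': 0.0, 'gripper_width': 0.0878295044554816}
```

View pics/s0.png

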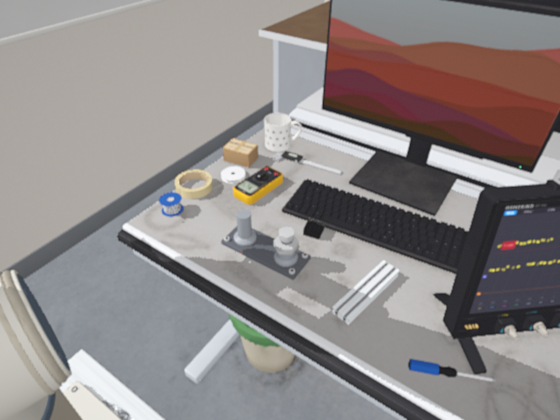

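View pics/t0.png

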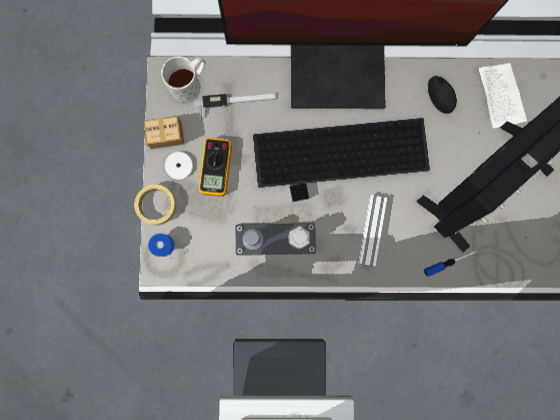

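The scene view shows the fixture at about (265,248), the rest at (245,227), the screw at (287,243) and the rail at (366,291). In the top view the plate is about (236..316, 223..254), with the rest at (252,239), the screw at (299,238) and the rail around (375,230). Next I'll crop in and measure.

Run:
```python
from h import *
a=cv2.imread("pics/s0.png"); b=cv2.imread("pics/t0.png")
A=cv2.resize(a[195:285,210:330],None,fx=6,fy=6,interpolation=cv2.INTER_CUBIC)[:540]
B=cv2.resize(b[185:275,225:400],None,fx=4.5,fy=4.5,interpolation=cv2.INTER_CUBIC)
cv2.imwrite("pics/s0c.png",A); cv2.imwrite("pics/t0c.png",B)
t=cap("top"); g=cv2.cvtColor(b,cv2.COLOR_BGR2GRAY)
# plate
def blob(mask,box,z,n):
    m=np.zeros_like(mask); x0,y0,x1,y1=box; m[y0:y1,x0:x1]=mask[y0:y1,x0:x1]
    cs,_=cv2.findContours(m,cv2.RETR_EXTERNAL,cv2.CHAIN_APPROX_NONE); k=max(cs,key=cv2.contourArea)
    W=np.array([onz(t,*p[0],z)[:2] for p in k],np.float32)
    r=cv2.minAreaRect(W*1000); print(n,cv2.contourArea(k),r)
blob(((g<90)*255).astype(np.uint8),(228,216,325,262),.012,"plate")
blob(((g>185)*255).astype(np.uint8),(350,185,400,275),.02,"rail")
```

```text
plate 1714.0 ((528.3543701171875, 23.757789611816406), (75.54558563232422, 190.6859588623047), 0.7732911109924316)
rail 160.0 ((578.72705078125, -216.29266357421875), (11.751047134399414, 110.99002838134766), 78.97648620605469)
```

View pics/s0c.png

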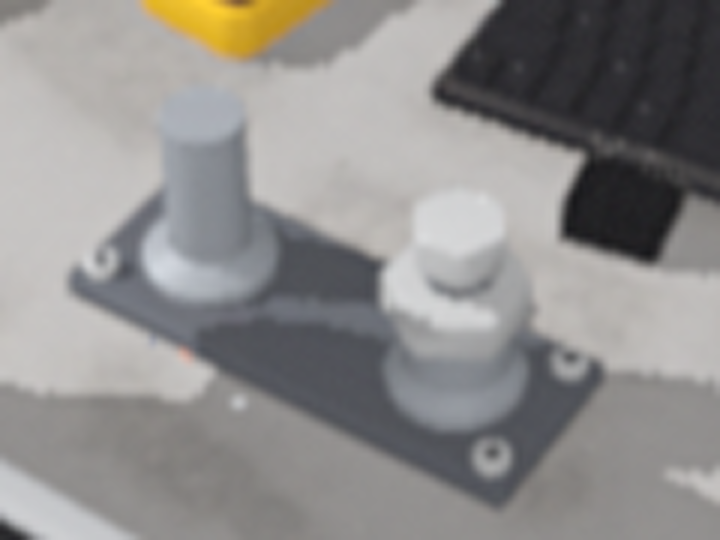

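View pics/t0c.png

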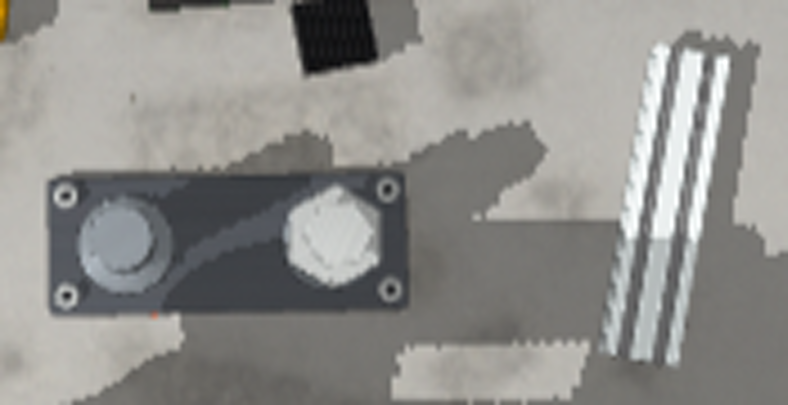

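The crop shows the plate corners, the nut's hexagon vertices, the screw head on top of the nut and the rail corners. I'll turn these into positions and enlarge the heads with contrast to get the hexagon phases.

Run:
```python
from h import *
t=cap("top"); s=cap("scene")
tc=lambda x,y:((x+.5)/4.5-.5+225,(y+.5)/4.5-.5+185)
sc=lambda x,y:((x+.5)/6-.5+210,(y+.5)/6-.5+195)
P=[onz(t,*tc(*p),.012)*1000 for p in[(48,178),(405,172),(408,311),(50,315)]]
print("plate t",np.round(P),np.mean(P,0))
P=[onz(s,*sc(*p),.012)*1000 for p in[(72,280),(603,372),(500,503)]]
print("plate s",np.round(P))
R=[onz(t,*tc(*p),.020)*1000 for p in[(655,42),(730,55),(677,366),(602,353)]]
print("rail",np.round(R),np.mean(R,0),np.degrees(np.arctan2(*(R[0]-R[3])[[1,0]])),np.degrees(np.arctan2(*(R[1]-R[2])[[1,0]])),np.linalg.norm(R[0]-R[3]),np.linalg.norm(R[0]-R[1]))
print("rest t",onz(t,*tc(122,238),.086)*1000,"s",onz(s,*sc(203,116),.086)*1000)
print("nut t",onz(t,*tc(333,236),.064)*1000)
print("screw t",onz(t,*tc(338,233),.091)*1000,"s",onz(s,*sc(461,225),.091)*1000)
def big(c,cu,cv,h):
    p=c["pixels"][cv-h:cv+h,cu-h:cu+h]; g=cv2.resize(p,(390,390),interpolation=cv2.INTER_CUBIC)
    return cv2.createCLAHE(4,(2,2)).apply(cv2.cvtColor(g,cv2.COLOR_BGR2GRAY))
cv2.imwrite("pics/hex.png",np.hstack([big(t,299,237,13),big(s,286,240,17)]))
```

```text
plate t [[563. 124.  12.]
 [567. -70.  12.]
 [492. -72.  12.]
 [489. 122.  12.]] [527.76034502  25.86699261  12.        ]
plate s [[488. 118.  12.]
 [562. -71.  12.]
 [490. -73.  12.]]
rail [[ 638. -206.   20.]
 [ 632. -247.   20.]
 [ 463. -215.   20.]
 [ 470. -174.   20.]] [ 550.82074552 -210.58157161   20.        ] -10.674697585808335 -10.914993502942105 171.4583534664744 41.34103199848314
rest t [526.55605817  80.56312405  86.        ] s [526.24527978  80.53282448  86.        ]
nut t [529.37189277 -27.44581898  64.        ]
screw t [529.39092558 -28.04881896  91.        ] s [527.81260054 -29.89812888  91.        ]
```

View pics/hex.png

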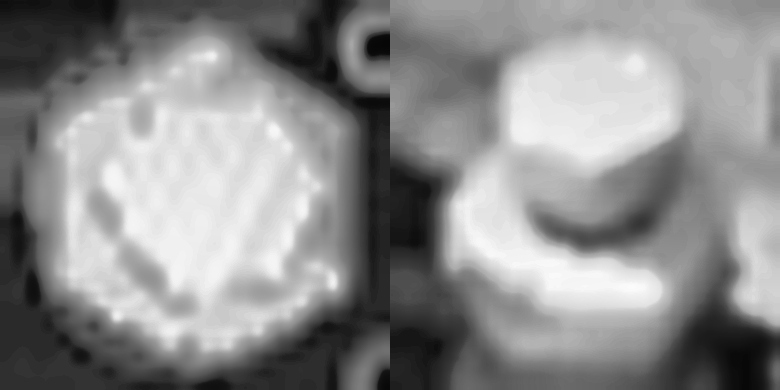

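The left half shows the nut with its vertices up and down, so its flats face ±y. The head's vertices are unclear there. In the right half the head's front vertices are at (508,140), (590,170) and (680,135); I'll compute the angles.

Run:
```python
from h import *
t=cap("top"); s=cap("scene")
fs=lambda x,y:((x-390+.5)*34/390-.5+269,(y+.5)*34/390-.5+223)
ft=lambda x,y:((x+.5)*26/390-.5+286,(y+.5)*26/390-.5+224)
def show(n,c,f,pts,z,ctr):
    for p in pts:
        w=(onz(c,*f(*p),z)-np.array(ctr))[:2]*1000; print(n,p,w.round(1),"r",np.hypot(*w).round(1),"ang mod60",(np.degrees(np.arctan2(w[1],w[0]))%60).round(1))
ctr=(.5285,-.0295,0)
show("head s",s,fs,[(503,62),(508,140),(590,170),(680,135),(682,68),(597,35)],.091,ctr)
show("head t",t,ft,[(135,110),(265,108),(320,190),(282,285),(180,305),(95,200)],.091,ctr)
show("nut t",t,ft,[(210,45),(355,125),(355,285),(190,360),(40,285),(40,130)],.064,ctr)
```

```text
head s (503, 62) [ 0.1 20. ] r 20.0 ang mod60 29.7
head s (508, 140) [-15.9   7.9] r 17.8 ang mod60 33.5
head s (590, 170) [-13.9  -8.1] r 16.1 ang mod60 30.2
head s (680, 135) [  2.5 -16.3] r 16.5 ang mod60 38.6
head s (682, 68) [17.1 -7.3] r 18.6 ang mod60 36.8
head s (597, 35) [15.7 10. ] r 18.6 ang mod60 32.6
head t (135, 110) [13.3 13.2] r 18.7 ang mod60 44.7
head t (265, 108) [13.7 -6.5] r 15.2 ang mod60 34.8
head t (320, 190) [  1.4 -14.7] r 14.8 ang mod60 35.5
head t (282, 285) [-12.9  -8.9] r 15.7 ang mod60 34.6
head t (180, 305) [-16.    6.4] r 17.3 ang mod60 38.1
head t (95, 200) [-0.3 19.2] r 19.2 ang mod60 30.9
nut t (210, 45) [25.4 -0.1] r 25.4 ang mod60 59.7
nut t (355, 125) [ 13.1 -22.6] r 26.1 ang mod60 0.0
nut t (355, 285) [-11.7 -22.5] r 25.3 ang mod60 2.5
nut t (190, 360) [-23.4   3.1] r 23.6 ang mod60 52.6
nut t (40, 285) [-12.   26.2] r 28.8 ang mod60 54.5
nut t (40, 130) [12.  26.2] r 28.9 ang mod60 5.4
```

Estimates so far:
- **Positions:** screw axis (0.529, -0.029), rest (0.5265, 0.0805), rail centre (0.551, -0.2105) with yaw -10.8°.
- **Head flats:** normals at about 4.5° mod 60.
- **Nut flats:** normals at about 29.5° mod 60.

I'll shut the fingers and touch both tops to get their heights, starting with the rest.

Call:
{"method": "jog_arm", "body": {"plan": "-0.0446 -0.0379 0 0 0 0 0;-0.0446 -0.0379 0 0 0 0 0;-0.0446 -0.0379 0 0 0 0 0;-0.0446 -0.0379 0 0 0 0 0;-0.0446 -0.0379 0 0 0 0 0", "grip_force": 10}}

```text
time_s: 0.98
position: [0.3242, 0.3657, 0.3029]
ee_rot: [[-0.969, 0.246, 0.001], [0.246, 0.969, 0.0], [-0.0, 0.001, -1.0]]
wrist_force: [0.4, 0.3, 0.3]
gripper_width: 0.0414
finger_force: 0.0
```

Call:
{"method": "jog_arm", "body": {"plan": "-0.0446 -0.0379 0 0 0 0 0;-0.0446 -0.0379 0 0 0 0 0;-0.0446 -0.0379 0 0 0 0 0;-0.0446 -0.0379 0 0 0 0 0;-0.0446 -0.0379 0 0 0 0 0"}}

```text
time_s: 1.6
position: [0.4938, 0.1269, 0.303]
ee_rot: [[-0.969, 0.246, 0.001], [0.246, 0.969, 0.0], [-0.001, 0.0, -1.0]]
wrist_force: [0.5, 1.1, -0.3]
gripper_width: 0.0003
finger_force: 0.0
```

Call:
{"method": "jog_arm", "body": {"plan": "-0.0446 -0.0379 0.04 0 0 0 0;0 0 0.05 0 0 0 0;0 0 0 0 0 0 0"}}

```text
time_s: 1.98
position: [0.5207, 0.0856, 0.2145]
ee_rot: [[-0.969, 0.247, -0.008], [0.248, 0.969, -0.001], [0.007, -0.003, -1.0]]
wrist_force: [-0.3, 0.5, -0.3]
gripper_width: 0.0006
finger_force: 0.0
```

Call:
{"method": "jog_arm", "body": {"plan": "-0.006 -0.003 0.02 0 0 0 0;0 0 0.021 0 0 0 0;0 0 0 0 0 0 0;0 0 0 0 0 0 0"}}

```text
time_s: 2.48
position: [0.5284, 0.0827, 0.1781]
ee_rot: [[-0.969, 0.245, 0.002], [0.245, 0.969, 0.0], [-0.002, 0.001, -1.0]]
wrist_force: [-0.1, 0.6, 0.3]
gripper_width: 0.0008
finger_force: 0.0
```

Call:
{"method": "jog_arm", "body": {"plan": "0 0 0.002 0 0 0 0;0 0 0.002 0 0 0 0;0 0 0 0 0 0 0;0 0 0 0 0 0 0"}}

```text
time_s: 2.98
position: [0.5278, 0.0821, 0.1724]
ee_rot: [[-0.969, 0.246, -0.0], [0.246, 0.969, -0.0], [0.0, -0.0, -1.0]]
wrist_force: [0.5, 0.3, 0.3]
gripper_width: 0.0002
finger_force: 0.0
```

Call:
{"method": "jog_arm", "body": {"plan": "0 0 0.0025 0 0 0 0;0 0 0.0025 0 0 0 0;0 0 0 0 0 0 0;0 0 0 0 0 0 0"}}

```text
time_s: 3.48
position: [0.5277, 0.0821, 0.1673]
ee_rot: [[-0.969, 0.246, -0.0], [0.246, 0.969, -0.0], [0.0, -0.0, -1.0]]
wrist_force: [-0.1, -0.3, -0.1]
gripper_width: 0.0005
finger_force: 0.0
```

Call:
{"method": "jog_arm", "body": {"plan": "0 0 0.001 0 0 0 0;0 0 0 0 0 0 0;0 0 0 0 0 0 0"}}

```text
time_s: 3.85
position: [0.5278, 0.0821, 0.1664]
ee_rot: [[-0.969, 0.246, 0.0], [0.246, 0.969, -0.0], [-0.0, 0.0, -1.0]]
wrist_force: [0.7, -0.6, -0.3]
gripper_width: 0.0
finger_force: 0.0
```

Call:
{"method": "jog_arm", "body": {"plan": "0 0 0.001 0 0 0 0;0 0 0 0 0 0 0;0 0 0 0 0 0 0"}}

```text
time_s: 4.22
position: [0.5278, 0.0821, 0.1663]
ee_rot: [[-0.969, 0.246, 0.0], [0.246, 0.969, 0.0], [-0.0, 0.0, -1.0]]
wrist_force: [-3.8, -1.2, 10.5]
gripper_width: 0.0008
finger_force: 5.3
```

Call:
{"method": "jog_arm", "body": {"plan": "0 0 -0.014 0 0 0 0;0 0 0 0 0 0 0;-0.0143 -0.0536 0 0 0 0 0;-0.0143 -0.0536 0 0 0 0 0;0 0 0 0 0 0 0"}}

```text
time_s: 4.85
position: [0.5291, -0.0316, 0.1794]
ee_rot: [[-0.968, 0.251, 0.0], [0.251, 0.968, -0.0], [-0.0, -0.0, -1.0]]
wrist_force: [-0.7, 0.4, -0.1]
gripper_width: 0.0004
finger_force: 0.0
```

Call:
{"method": "jog_arm", "body": {"plan": "0 0 0 0 0 0 0;0 0 0.004 0 0 0 0;0 0 0 0 0 0 0;0 0 0 0 0 0 0"}}

```text
time_s: 5.35
position: [0.5291, -0.0281, 0.1753]
ee_rot: [[-0.97, 0.245, -0.0], [0.245, 0.97, 0.0], [0.0, -0.0, -1.0]]
wrist_force: [-0.2, 0.1, -0.2]
gripper_width: 0.0005
finger_force: 0.0
```

Call:
{"method": "jog_arm", "body": {"plan": "0 0 0.0015 0 0 0 0;0 0 0 0 0 0 0;0 0 0 0 0 0 0"}}

```text
time_s: 5.72
position: [0.5291, -0.0288, 0.1739]
ee_rot: [[-0.969, 0.246, -0.0], [0.246, 0.969, -0.0], [0.0, -0.0, -1.0]]
wrist_force: [0.1, -0.0, -0.1]
gripper_width: 0.0007
finger_force: 0.0
```

Call:
{"method": "jog_arm", "body": {"plan": "0 0 0.0015 0 0 0 0;0 0 0 0 0 0 0;0 0 0 0 0 0 0"}}

```text
time_s: 6.1
position: [0.5291, -0.0288, 0.1724]
ee_rot: [[-0.969, 0.246, -0.0], [0.246, 0.969, -0.0], [0.0, -0.0, -1.0]]
wrist_force: [0.4, 0.5, 0.7]
gripper_width: 0.0003
finger_force: 0.0
```

Call:
{"method": "jog_arm", "body": {"plan": "0 0 0.0008 0 0 0 0;0 0 0 0 0 0 0;0 0 0 0 0 0 0"}}

```text
time_s: 6.48
position: [0.5291, -0.0288, 0.1716]
ee_rot: [[-0.969, 0.246, -0.0], [0.246, 0.969, -0.0], [0.0, -0.0, -1.0]]
wrist_force: [0.4, -0.1, 0.5]
gripper_width: 0.0006
finger_force: 0.0
```

Call:
{"method": "jog_arm", "body": {"plan": "0 0 0.0008 0 0 0 0;0 0 0 0 0 0 0;0 0 0 0 0 0 0"}}

```text
time_s: 6.85
position: [0.5291, -0.0288, 0.1714]
ee_rot: [[-0.969, 0.246, 0.0], [0.246, 0.969, -0.0], [-0.0, 0.0, -1.0]]
wrist_force: [-2.5, -0.2, 7.8]
gripper_width: 0.0004
finger_force: 3.7
```

Screw top is at TCP 0.1714 against 0.1663 for the rest, so it is 5.1 mm high and needs about 153° clockwise. Now I'll rise, open, line up with the head flats and descend.

Call:
{"method": "jog_arm", "body": {"plan": "0 0 -0.03 0 0 0 1;0 0 0 0 0 -9.75 1;0 0 0 0 0 -9.75 1;0 0 0 0 0 -9.75 1;0 0 0 0 0 -9.75 1"}}

```text
time_s: 7.48
position: [0.529, -0.0288, 0.2008]
ee_rot: [[-0.906, -0.424, -0.0], [-0.424, 0.906, -0.0], [0.0, -0.0, -1.0]]
wrist_force: [-0.3, 0.5, -0.3]
gripper_width: 0.0469
finger_force: 0.0
```

Call:
{"method": "jog_arm", "body": {"plan": "0 0 0 0 0 -9.75 1;0 0 0 0 0 0 1;0 0 0.023 0 0 0 1;0 0 0.023 0 0 0 1;0 0 0 0 0 0 1"}}

```text
time_s: 8.1
position: [0.5281, -0.0287, 0.1535]
ee_rot: [[-0.826, -0.564, -0.003], [-0.564, 0.826, 0.0], [0.003, 0.002, -1.0]]
wrist_force: [-0.1, -0.2, -0.0]
gripper_width: 0.0881
finger_force: 0.0
```

Call:
{"method": "jog_arm", "body": {"plan": "0 0 0 0 0 0 0.45;0 0 0 0 0 0 0.45;0 0 0 0 0 0 0.45;0 0 0 0 0 0 0.45"}}

```text
time_s: 8.6
position: [0.5293, -0.0288, 0.1552]
ee_rot: [[-0.824, -0.566, 0.001], [-0.566, 0.824, -0.0], [-0.001, -0.0, -1.0]]
wrist_force: [-0.2, -0.5, -0.5]
gripper_width: 0.0514
finger_force: 0.0
```

Call:
{"method": "jog_arm", "body": {"plan": "0 0 0.001 0 0 0 0.2;0 0 0 0 0 0 0.2;0 0 0 0 0 0 0.2;0 0 0 0 0 0 0.2", "grip_force": 25}}

```text
time_s: 9.1
position: [0.5286, -0.0283, 0.1537]
ee_rot: [[-0.824, -0.566, -0.001], [-0.566, 0.824, 0.001], [0.001, 0.001, -1.0]]
wrist_force: [-0.8, 4.9, 0.6]
gripper_width: 0.0296
finger_force: 24.9
```

Call:
{"method": "jog_arm", "body": {"plan": "0 0 0 0 0 0 0.2;0 0 0 0 0 0 0.2"}}

```text
time_s: 9.35
position: [0.5286, -0.0283, 0.1537]
ee_rot: [[-0.824, -0.566, -0.001], [-0.566, 0.824, 0.001], [0.001, 0.001, -1.0]]
wrist_force: [-0.1, 6.5, 1.3]
gripper_width: 0.0296
finger_force: 24.9
```

Gripped on the flats (29.6 mm). Turning 153° clockwise and following the thread down.

Call:
{"method": "jog_arm", "body": {"plan": "0 0 0.00034 0 0 10.2 0.2;0 0 0.00034 0 0 10.2 0.2;0 0 0.00034 0 0 10.2 0.2;0 0 0.00034 0 0 10.2 0.2;0 0 0.00034 0 0 10.2 0.2"}}

```text
time_s: 9.98
position: [0.5284, -0.027, 0.152]
ee_rot: [[-0.957, 0.29, -0.002], [0.29, 0.957, 0.003], [0.002, 0.002, -1.0]]
wrist_force: [-1.1, 16.6, 2.8]
gripper_width: 0.0295
finger_force: 25.0
```

Call:
{"method": "jog_arm", "body": {"plan": "0 0 0.00034 0 0 10.2 0.2;0 0 0.00034 0 0 10.2 0.2;0 0 0.00034 0 0 10.2 0.2;0 0 0.00034 0 0 10.2 0.2;0 0 0.00034 0 0 10.2 0.2"}}

```text
time_s: 10.6
position: [0.5294, -0.026, 0.1503]
ee_rot: [[-0.376, 0.927, 0.001], [0.927, 0.376, 0.004], [0.004, 0.002, -1.0]]
wrist_force: [1.9, 22.5, -1.2]
gripper_width: 0.03
finger_force: 25.1
```

Call:
{"method": "jog_arm", "body": {"plan": "0 0 0.00034 0 0 10.2 0.2;0 0 0.00034 0 0 10.2 0.2;0 0 0.00034 0 0 10.2 0.2;0 0 0.00034 0 0 10.2 0.2;0 0 0.00034 0 0 10.2 0.2"}}

```text
time_s: 11.22
position: [0.5306, -0.026, 0.1486]
ee_rot: [[0.483, 0.876, 0.004], [0.876, -0.483, 0.004], [0.005, 0.001, -1.0]]
wrist_force: [6.2, 22.4, -5.6]
gripper_width: 0.0297
finger_force: 25.1
```

Call:
{"method": "jog_arm", "body": {"plan": "0 0 0 0 0 0 0.2;0 0 0 0 0 0 0.2;0 0 0 0 0 0 0.2"}}

```text
time_s: 11.6
position: [0.5306, -0.0262, 0.1486]
ee_rot: [[0.479, 0.878, 0.003], [0.878, -0.479, 0.004], [0.005, 0.001, -1.0]]
wrist_force: [5.7, 20.8, -6.5]
gripper_width: 0.0294
finger_force: 25.0
```

Call:
{"method": "jog_arm", "body": {"plan": "0 0 0 0 0 0 1;0 0 0 0 0 0 1;0 0 -0.018 0 0 0 1;0 0 -0.017 0 0 0 0.5;0 0 0 0 0 -10.7 0", "grip_force": 10}}

```text
time_s: 12.22
position: [0.5303, -0.0292, 0.1865]
ee_rot: [[0.302, 0.953, 0.004], [0.953, -0.302, -0.0], [0.001, 0.004, -1.0]]
wrist_force: [-0.4, -0.3, 0.5]
gripper_width: 0.0432
finger_force: 0.0
```

Call:
{"method": "jog_arm", "body": {"plan": "0 0 0 0 0 -10.7 0;0 0 0 0 0 -10.7 0;0 0 0 0 0 -10.7 0;0 0 0 0 0 -10.7 0;0 0 0 0 0 -10.7 0"}}

```text
time_s: 12.85
position: [0.5295, -0.029, 0.1853]
ee_rot: [[-0.588, 0.809, 0.002], [0.809, 0.588, -0.0], [-0.001, 0.001, -1.0]]
wrist_force: [0.2, -0.0, -0.1]
gripper_width: 0.0004
finger_force: 0.0
```

Call:
{"method": "jog_arm", "body": {"plan": "0 0 0 0 0 -10.7 0;0 0 0 0 0 -10.7 0;0 0 0 0 0 -10.7 0;0 0 0 0 0 -10.7 0;0 0 0 0 0 -10.7 0"}}

```text
time_s: 13.48
position: [0.5295, -0.029, 0.1853]
ee_rot: [[-1.0, 0.008, 0.002], [0.008, 1.0, -0.0], [-0.002, -0.0, -1.0]]
wrist_force: [-0.1, 0.1, 0.4]
gripper_width: 0.0002
finger_force: 0.0
```

Call:
{"method": "jog_arm", "body": {"plan": "0 0 0.0145 0 0 0 0;0 0 0 0 0 0 0;0 0 0 0 0 0 0;0 0 0 0 0 0 0"}}

```text
time_s: 13.98
position: [0.5292, -0.0288, 0.1693]
ee_rot: [[-1.0, 0.015, 0.0], [0.015, 1.0, -0.0], [-0.0, -0.0, -1.0]]
wrist_force: [0.1, 0.1, 0.0]
gripper_width: 0.0006
finger_force: 0.0
```

Call:
{"method": "jog_arm", "body": {"plan": "0 0 0.0018 0 0 0 0;0 0 0 0 0 0 0;0 0 0 0 0 0 0"}}

```text
time_s: 14.35
position: [0.5291, -0.0288, 0.1674]
ee_rot: [[-1.0, 0.014, -0.0], [0.014, 1.0, 0.0], [0.0, 0.0, -1.0]]
wrist_force: [-1.1, 0.5, -0.1]
gripper_width: 0.0004
finger_force: 0.0
```

Call:
{"method": "jog_arm", "body": {"plan": "0 0 0.0009 0 0 0 0;0 0 0 0 0 0 0;0 0 0 0 0 0 0"}}

```text
time_s: 14.72
position: [0.5291, -0.0288, 0.1665]
ee_rot: [[-1.0, 0.014, -0.0], [0.014, 1.0, 0.0], [0.0, 0.0, -1.0]]
wrist_force: [-0.2, -0.1, -0.3]
gripper_width: 0.0005
finger_force: 0.0
```

Call:
{"method": "jog_arm", "body": {"plan": "0 0 0.0008 0 0 0 0;0 0 0 0 0 0 0;0 0 0 0 0 0 0"}}

```text
time_s: 15.1
position: [0.5292, -0.0288, 0.1663]
ee_rot: [[-1.0, 0.014, 0.0], [0.014, 1.0, -0.0], [-0.0, -0.0, -1.0]]
wrist_force: [-2.1, 0.9, 7.9]
gripper_width: 0.0004
finger_force: 3.5
```

Level to 0.1 mm. Next is the nut: rise, open, recentre and descend with the pads facing the ±y flats.

Call:
{"method": "jog_arm", "body": {"plan": "0 0 -0.03 0 0 0 1;-0.0006 0.0013 0 0 0 0 1;0 0 0 0 0 0 1;0 0 0 0 0 0 1;0 0 0 0 0 0 1"}}

```text
time_s: 15.72
position: [0.5294, -0.0275, 0.1951]
ee_rot: [[-1.0, 0.014, -0.001], [0.014, 1.0, 0.0], [0.001, 0.0, -1.0]]
wrist_force: [0.7, -0.1, -0.5]
gripper_width: 0.0468
finger_force: 0.0
```

Call:
{"method": "jog_arm", "body": {"plan": "0 0 0.04 0 0 0 1;0 0 0.04 0 0 0 1;0 0 0 0 0 0 1;0 0 0 0 0 0 1"}}

```text
time_s: 16.23
position: [0.5301, -0.0275, 0.1164]
ee_rot: [[-1.0, 0.014, 0.0], [0.014, 1.0, -0.0], [-0.0, -0.0, -1.0]]
wrist_force: [0.9, -0.5, 0.6]
gripper_width: 0.0864
finger_force: 0.0
```

Call:
{"method": "jog_arm", "body": {"plan": "0 0 0 0 0 0 0.4;0 0 0 0 0 0 0.4;0 0 0 0 0 0 0.4;0 0 0 0 0 0 0.4;0 0 0 0 0 0 0.4", "grip_force": 25}}

```text
time_s: 16.85
position: [0.5298, -0.0272, 0.1159]
ee_rot: [[-1.0, 0.015, 0.0], [0.015, 1.0, 0.001], [-0.0, 0.001, -1.0]]
wrist_force: [-1.5, 2.7, 2.9]
gripper_width: 0.0457
finger_force: 25.0
```

Call:
{"method": "jog_arm", "body": {"plan": "0 0 0 0 0 0 0.4;0 0 0 0 0 0 0.4"}}

```text
time_s: 17.1
position: [0.5297, -0.0272, 0.1159]
ee_rot: [[-1.0, 0.014, 0.0], [0.014, 1.0, 0.0], [-0.0, 0.0, -1.0]]
wrist_force: [-1.0, 4.6, 5.1]
gripper_width: 0.0459
finger_force: 25.0
```

Call:
{"method": "jog_arm", "body": {"plan": "0 0 0.00034 0 0 10.2 0.4;0 0 0.00034 0 0 10.2 0.4;0 0 0.00034 0 0 10.2 0.4;0 0 0.00034 0 0 10.2 0.4;0 0 0.00034 0 0 10.2 0.4", "grip_force": 35}}

```text
time_s: 17.73
position: [0.5299, -0.027, 0.1142]
ee_rot: [[-0.614, 0.789, 0.0], [0.789, 0.614, 0.001], [0.0, 0.001, -1.0]]
wrist_force: [-0.0, 7.9, 4.8]
gripper_width: 0.046
finger_force: 35.0
```

Call:
{"method": "jog_arm", "body": {"plan": "0 0 0.00034 0 0 10.2 0.4;0 0 0.00034 0 0 10.2 0.4;0 0 0.00034 0 0 10.2 0.4;0 0 0 0 0 0 0.4;0 0 0 0 0 0 0.4"}}

```text
time_s: 18.35
position: [0.53, -0.0269, 0.1132]
ee_rot: [[-0.132, 0.991, 0.001], [0.991, 0.132, 0.001], [0.001, 0.001, -1.0]]
wrist_force: [-0.2, 8.2, 3.6]
gripper_width: 0.0455
finger_force: 35.0
```

```bash
cat > st.py <<'E'
from h import *
s=robot.get_state(); R=s["ee_rot"]; print(s["time_s"],s["position"].round(4),"yang",np.degrees(np.arctan2(R[1,1],R[0,1])).round(1),"q6",s["q"][5].round(2),"F",s["wrist_force"].round(1),"T",s["wrist_torque"].round(2),s["gripper_width"].round(4))
E
python3 st.py
```

```text
Traceback (most recent call last):
  File "st.py", line 2, in <module>
    s=robot.get_state(); R=s["ee_rot"]; print(s["time_s"],s["position"].round(4),"yang",np.degrees(np.arctan2(R[1,1],R[0,1])).round(1),"q6",s["q"][5].round(2),"F",s["wrist_force"].round(1),"T",s["wrist_torque"].round(2),s["gripper_width"].round(4))
                                                                                                                                                                                                                            ^^^^^^^^^^^^^^^^^^^^^^^^
AttributeError: 'float' object has no attribute 'round'
```

Call:
{"method": "jog_arm", "body": {"plan": "0 0 0.00034 0 0 10 0.4;0 0 0.00034 0 0 10 0.4;0 0 0 0 0 0 0.4;0 0 0 0 0 0 0.4"}}

```text
time_s: 18.85
position: [0.5301, -0.0269, 0.1125]
ee_rot: [[0.215, 0.977, 0.001], [0.977, -0.215, 0.001], [0.001, 0.001, -1.0]]
wrist_force: [0.3, 7.6, 3.3]
gripper_width: 0.0459
finger_force: 35.0
```

```bash
sed -i 's/s\["gripper_width"\].round(4)/s["gripper_width"]/' st.py; python3 st.py
```

```text
18.85 [ 0.5301 -0.0269  0.1125] yang -12.4 q6 0.14 F [0.3 7.6 3.3] T [ 1.14  0.05 -0.06] 0.0459069481807395
```

Call:
{"method": "jog_arm", "body": {"plan": "0 0 0.00034 0 0 10 0.4;0 0 0.0002 0 0 5 0.4;0 0 0 0 0 0 0.4"}}

```text
time_s: 19.23
position: [0.5302, -0.0269, 0.112]
ee_rot: [[0.461, 0.887, 0.001], [0.887, -0.461, 0.001], [0.001, 0.001, -1.0]]
wrist_force: [0.9, 7.3, 3.5]
gripper_width: 0.0461
finger_force: 35.0
```

```bash
python3 st.py
```

```text
19.225 [ 0.5302 -0.0269  0.112 ] yang -27.5 q6 0.41 F [0.9 7.3 3.5] T [ 1.13  0.05 -0.09] 0.046103009254051114
```

Call:
{"method": "jog_arm", "body": {"plan": "0 0 0.0003 0 0 8 0.4;0 0 0 0 0 0 0.4;0 0 0 0 0 0 0.4"}}

```text
time_s: 19.6
position: [0.5297, -0.0278, 0.112]
ee_rot: [[0.575, 0.818, 0.0], [0.818, -0.575, -0.002], [-0.001, 0.001, -1.0]]
wrist_force: [-2.2, 0.6, 9.0]
gripper_width: 0.0471
finger_force: 37.2
```

```bash
python3 st.py
```

```text
19.6 [ 0.5297 -0.0278  0.112 ] yang -35.1 q6 0.54 F [-2.2  0.6  9. ] T [0.1  0.55 1.56] 0.04706368021092878
```

The torque jumped to 1.6 N m and the tool stopped turning freely after about 118° (3.9 mm), so the nut is against its stop. I'll release, rise and move to the rail.

Call:
{"method": "jog_arm", "body": {"plan": "0 0 0 0 0 0 1;0 0 0 0 0 0 1;0 0 0 0 0 0 1;0 0 -0.045 0 0 0 1;0 0 -0.045 0 0 0 1", "grip_force": 20}}

```text
time_s: 20.23
position: [0.5292, -0.0276, 0.2018]
ee_rot: [[0.579, 0.815, -0.002], [0.815, -0.579, 0.0], [-0.001, -0.002, -1.0]]
wrist_force: [1.5, -0.3, 0.5]
gripper_width: 0.0871
finger_force: 0.0
```

Call:
{"method": "jog_arm", "body": {"plan": "0 0 0 0 0 -10.4 1;0 0 0 0 0 -10.4 1;0 0 0 0 0 -10.4 1;0 0 0 0 0 -10.4 1;0 0 0 0 0 -10.4 1"}}

```text
time_s: 20.85
position: [0.5296, -0.0276, 0.2013]
ee_rot: [[-0.291, 0.957, -0.0], [0.957, 0.291, -0.0], [-0.0, -0.0, -1.0]]
wrist_force: [-0.2, 0.6, -1.1]
gripper_width: 0.0879
finger_force: 0.0
```

Call:
{"method": "jog_arm", "body": {"plan": "0 0 0 0 0 -10.4 1;0 0 0 0 0 -10.4 1;0 0 0 0 0 -10.4 1;0 0 0 0 0 -10.4 1;0 0 0 0 0 -10.4 1"}}

```text
time_s: 21.48
position: [0.5296, -0.0276, 0.2013]
ee_rot: [[-0.933, 0.359, -0.0], [0.359, 0.933, -0.0], [0.0, -0.0, -1.0]]
wrist_force: [0.1, 0.4, -0.0]
gripper_width: 0.0878
finger_force: 0.0
```

Call:
{"method": "jog_arm", "body": {"plan": "0 0 0 0 0 -10.4 1;-0.0183 -0.0583 0 0 0 0 1;-0.0183 -0.0583 0 0 0 0 1;-0.0183 -0.0583 0 0 0 0 1;0 0 0 0 0 0 1"}}

```text
time_s: 22.1
position: [0.5505, -0.2136, 0.2014]
ee_rot: [[-0.981, 0.196, 0.001], [0.196, 0.981, -0.001], [-0.001, -0.001, -1.0]]
wrist_force: [-1.2, -0.0, -1.0]
gripper_width: 0.0879
finger_force: 0.0
```

```bash
python3 st.py
python3 - <<'E'
from h import *
s=cap("scene","s1.png"); t=cap("top","t1.png")
A=cv2.resize(s["pixels"][195:285,210:330],(480,360),interpolation=cv2.INTER_CUBIC)
B=cv2.resize(t["pixels"][205:265,228:308],(320,360)[::1],interpolation=cv2.INTER_CUBIC)
cv2.imwrite("pics/c1.png",np.hstack([A,B]))
E
```

```text
22.1 [ 0.5505 -0.2136  0.2014] yang 78.7 q6 -1.76 F [-1.2 -0.  -1. ] T [ 0.03 -0.03 -0.  ] 0.08790821977481489
```

View pics/c1.png

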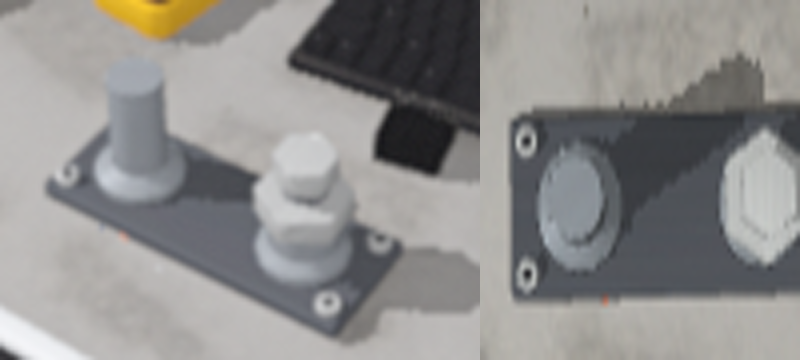

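The nut now sits close down on the body in the scene crop (head at about (305,165), nut at (305,205)), and nothing else moved. Now I'll descend on the rail.

Call:
{"method": "jog_arm", "body": {"plan": "0 0 0.055 0 0 0 1;0 0 0.05 0 0 0 1;0 0 0 0 0 0 1;0 0 0 0 0 0 1;0 0 0 0 0 0 1"}}

```text
time_s: 22.82
position: [0.5515, -0.2097, 0.0988]
ee_rot: [[-0.982, 0.19, 0.003], [0.19, 0.982, -0.001], [-0.004, -0.001, -1.0]]
wrist_force: [0.1, -0.5, 0.0]
gripper_width: 0.0874
finger_force: 0.0
```

Call:
{"method": "jog_arm", "body": {"plan": "0 0 0.0115 0 0 0 1;0 0 0 0 0 0 0.3;0 0 0 0 0 0 0.3;0 0 0 0 0 0 0.3;0 0 0 0 0 0 0.3"}}

```text
time_s: 23.45
position: [0.5503, -0.2097, 0.0851]
ee_rot: [[-0.982, 0.191, 0.0], [0.191, 0.982, -0.0], [-0.0, -0.0, -1.0]]
wrist_force: [-1.3, 0.5, -0.3]
gripper_width: 0.0516
finger_force: 0.0
```

Call:
{"method": "jog_arm", "body": {"plan": "0 0 0 0 0 0 0.3;0 0 0 0 0 0 0.3;0 0 0 0 0 0 0.3"}}

```text
time_s: 23.82
position: [0.5502, -0.2097, 0.085]
ee_rot: [[-0.982, 0.191, 0.0], [0.191, 0.982, -0.0], [-0.0, -0.0, -1.0]]
wrist_force: [-0.4, -0.0, 0.3]
gripper_width: 0.0397
finger_force: 20.0
```

Call:
{"method": "jog_arm", "body": {"plan": "0 0 0 0 0 0 0.3;0 0 -0.04 0 0 0 0.3;0 0 -0.04 0 0 0 0.3;0 0 -0.035 0 0 0 0.3;0 0 0 0 0 0 0.3", "grip_force": 30}}

```text
time_s: 24.45
position: [0.5515, -0.2102, 0.2025]
ee_rot: [[-0.982, 0.191, 0.005], [0.191, 0.982, -0.002], [-0.005, -0.001, -1.0]]
wrist_force: [-1.3, -1.0, -2.4]
gripper_width: 0.0401
finger_force: 30.0
```

Call:
{"method": "jog_arm", "body": {"plan": "0.0166 0.0573 0 0 0 0 0.3;0.0166 0.0573 0 0 0 0 0.3;0.0166 0.0573 0 0 0 0 0.3;0.0166 0.0573 0 0 0 0 0.3;0 0 0 0 0 0 0.3"}}

```text
time_s: 25.08
position: [0.5272, 0.0315, 0.1984]
ee_rot: [[-0.983, 0.186, -0.003], [0.186, 0.983, 0.0], [0.003, -0.0, -1.0]]
wrist_force: [0.0, -0.5, -0.7]
gripper_width: 0.0402
finger_force: 30.0
```

Call:
{"method": "jog_arm", "body": {"plan": "0 0 0 0 0 9.72 0.3;0 0 0 0 0 9.72 0.3;0 0 0 0 0 9.72 0.3;0 0 0 0 0 9.72 0.3;0 0 0 0 0 9.72 0.3"}}

```text
time_s: 25.7
position: [0.5283, 0.027, 0.1987]
ee_rot: [[-0.5, 0.866, -0.002], [0.866, 0.5, -0.0], [0.001, -0.002, -1.0]]
wrist_force: [-0.9, 0.6, -1.3]
gripper_width: 0.04
finger_force: 30.0
```

Call:
{"method": "jog_arm", "body": {"plan": "0 0 0 0 0 9.72 0.3;0 0 0 0 0 9.72 0.3;0 0 0 0 0 9.72 0.3;0 0 0 0 0 0 0.3;0 0 0 0 0 0 0.3"}}

```text
time_s: 26.32
position: [0.5285, 0.0275, 0.1993]
ee_rot: [[-0.024, 1.0, -0.001], [1.0, 0.024, -0.0], [-0.0, -0.001, -1.0]]
wrist_force: [-0.3, -0.5, -2.0]
gripper_width: 0.0397
finger_force: 30.0
```

```bash
python3 st.py
```

```text
26.325 [0.5285 0.0275 0.1993] yang 1.4 q6 0.01 F [-0.3 -0.5 -2. ] T [-0.03  0.09  0.02] 0.03966923055540087
```

Above the place. Lowering until it touches.

Call:
{"method": "jog_arm", "body": {"plan": "0 0 0.02 0 0 0 0.3;0 0 0.0055 0 0 0 0.3;0 0 0 0 0 0 0.3;0 0 0 0 0 0 0.3;0 0 0 0 0 0 0.3"}}

```text
time_s: 26.95
position: [0.5291, 0.028, 0.175]
ee_rot: [[-0.022, 1.0, 0.001], [1.0, 0.022, -0.0], [-0.0, 0.001, -1.0]]
wrist_force: [0.2, -0.8, -0.7]
gripper_width: 0.0396
finger_force: 30.0
```

Call:
{"method": "jog_arm", "body": {"plan": "0 0 0.001 0 0 0 0.3;0 0 0 0 0 0 0.3;0 0 0.001 0 0 0 0.3;0 0 0 0 0 0 0.3;0 0 0 0 0 0 0.3"}}

```text
time_s: 27.58
position: [0.5288, 0.028, 0.1724]
ee_rot: [[-0.022, 1.0, -0.0], [1.0, 0.022, -0.0], [-0.0, -0.0, -1.0]]
wrist_force: [0.0, 0.1, -1.6]
gripper_width: 0.0398
finger_force: 30.0
```

Call:
{"method": "jog_arm", "body": {"plan": "0 0 0.0005 0 0 0 0.3;0 0 0 0 0 0 0.3;0 0 0 0 0 0 0.3"}}

```text
time_s: 27.95
position: [0.5288, 0.028, 0.172]
ee_rot: [[-0.022, 1.0, -0.0], [1.0, 0.022, -0.0], [-0.0, -0.0, -1.0]]
wrist_force: [-0.6, -0.6, -2.3]
gripper_width: 0.0397
finger_force: 30.0
```

Call:
{"method": "jog_arm", "body": {"plan": "0 0 0.0007 0 0 0 0.3;0 0 0 0 0 0 0.3;0 0 0 0 0 0 0.3"}}

```text
time_s: 28.32
position: [0.5288, 0.028, 0.1713]
ee_rot: [[-0.022, 1.0, -0.0], [1.0, 0.022, -0.0], [-0.0, -0.0, -1.0]]
wrist_force: [-0.2, -0.2, -2.8]
gripper_width: 0.0396
finger_force: 30.0
```

Call:
{"method": "jog_arm", "body": {"plan": "0 0 0.0005 0 0 0 0.3;0 0 0 0 0 0 0.3;0 0 0 0 0 0 0.3"}}

```text
time_s: 28.7
position: [0.5288, 0.028, 0.171]
ee_rot: [[-0.022, 1.0, 0.0], [1.0, 0.022, -0.0], [-0.0, 0.0, -1.0]]
wrist_force: [-1.8, -0.1, 3.0]
gripper_width: 0.0399
finger_force: 30.0
```

Contact is made with the full weight carried. Opening, then retreating upward.

Call:
{"method": "jog_arm", "body": {"plan": "0 0 0 0 0 0 1;0 0 0 0 0 0 1;0 0 0 0 0 0 1;0 0 0 0 0 0 1;0 0 -0.03 0 0 0 1"}}

```text
time_s: 29.32
position: [0.5275, 0.0279, 0.1994]
ee_rot: [[-0.022, 1.0, -0.005], [1.0, 0.022, -0.0], [-0.0, -0.005, -1.0]]
wrist_force: [0.3, -0.5, -0.1]
gripper_width: 0.0861
finger_force: 0.0
```

Call:
{"method": "jog_arm", "body": {"plan": "0 0 -0.05 0 0 0 1;0 0 -0.05 0 0 0 1;-0.06 0 0 0 0 0 1;-0.06 0 0 0 0 0 1;-0.06 0 0 0 0 0 1"}}

```text
time_s: 29.95
position: [0.5326, -0.1535, 0.3011]
ee_rot: [[-0.022, 1.0, 0.001], [1.0, 0.022, -0.0], [-0.0, 0.001, -1.0]]
wrist_force: [0.8, -0.8, 0.3]
gripper_width: 0.0878
finger_force: 0.0
```

Call:
{"method": "jog_arm", "body": {"plan": "-0.06 0 0 0 0 0 1;0 0 0 0 0 0 1;0 0 0 0 0 0 1"}}

```text
time_s: 30.32
position: [0.5336, -0.2117, 0.3005]
ee_rot: [[-0.021, 1.0, -0.001], [1.0, 0.021, 0.001], [0.001, -0.001, -1.0]]
wrist_force: [-0.3, -0.4, -0.3]
gripper_width: 0.0881
finger_force: 0.0
```

```bash
python3 st.py
python3 - <<'E'
from h import *
s=cap("scene"); t=cap("top")
A=cv2.resize(s["pixels"][160:290,140:330],(500,342),interpolation=cv2.INTER_CUBIC)
B=cv2.resize(t["pixels"][160:290,140:330],(500,342),interpolation=cv2.INTER_CUBIC)[:,200:]
cv2.imwrite("pics/c2.png",np.hstack([A,B]))
E
```

```text
30.325 [ 0.5336 -0.2117  0.3005] yang 1.2 q6 -0.42 F [-0.3 -0.4 -0.3] T [-0.04  0.13 -0.01] 0.08811441691420735
```

View pics/c2.png

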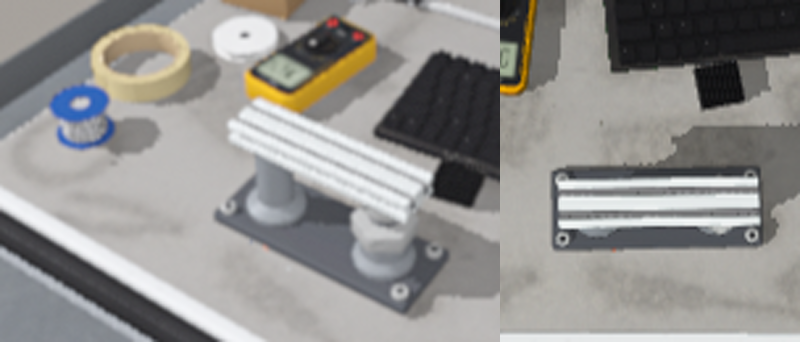

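The rail lies across both tops, level and centred, and the reel, tape roll and multimeter haven't moved. Handing in.

```bash
python3 -c "
from plant import robot
print(robot.close_job())"
```

```text
the job is handed in; nothing more can be done
None
```

The job is handed in, with no verdict returned: screw level with the rest (same touch reading, within about 0.1 mm), jam nut hard on its stop by torque, rail on both tops with the gripper clear, reel, multimeter and tape roll unmoved in the pictures, about 30 s used.

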